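# Lock a cylinder head into its work stand through the L-shaped gate

### The job

Lock the cylinder head into its stand: with the fingertips push the knob along the long leg of the L-shaped slot until it reaches the corner, then push it sideways down the short leg, fully home to its end. Only push the knob, gently and without gripping it, and leave all the loose tools and parts where they are.

Things in the scene. Friction and masses are not known exactly. Their poses are not given: they have to be found in the camera images.
- head_stand: Fixed stand: base plate 200 (x) x 620 (y) x 10 mm; origin on the bench under the middle of the grey lock housing, 110 (x) x 130 (y) mm, whose aluminium gate plate's top is 70 mm above the bench and bare but for the knob and 3 mm screw heads. Long leg along its +y, short leg along its +x, z up. Cylinder head at y = 165 to 425 mm, 150 wide, 110 high; bored ear at y = 125, 61 high.
- slot_start (a point): Where the pin's axis stands at the outer end of the slot's long leg, on the top of the gate plate (70 mm above the bench).
- slot_corner (a point): The corner of the L-shaped slot on its centre line, top of the gate plate: 70 mm from slot_start along the stand's +y. The slot is 14 mm wide (7 mm either side of its centre line).
- slot_end (a point): The inner end of the slot's short leg on its centre line, top of the gate plate: 32 mm from slot_corner along the stand's +x. The pin stops 2 mm past it.
- knob: Upright black round knob, 22 mm diameter, on a 10 mm pin that rises through the slot. Origin: the centre of the knob's top, 112 mm above the bench; the knob reaches down to 80 mm above the bench (10 mm over the gate plate). Axes as the stand's. It slides level with about 2 to 3 N of friction, stays where it is left and cannot turn or rise.
- bolt_slide (a joint): Travel of the knob (and the locking bolt it carries) along the long leg in m: 0 at slot_start, 0.070 at slot_corner; the slot's end wall stops it at 0.072. It starts between 0 and 0.025.
- cross_slide (a joint): Travel of the knob along the short leg in m: 0 on the long leg, 0.032 at slot_end; the slot's wall stops it at 0.034. It starts at 0; the slot lets it grow only at the corner.
- valve_spring: Loose dark valve spring standing on the base plate beside the lock, 32 mm diameter, 46 mm high; origin at the centre of its underside. Bystander.
- head_bolt: Loose steel bolt standing on its head on the base plate, head 24 mm diameter, 55 mm high; origin at the centre of its underside. Bystander.
- socket: Loose steel socket standing on the base plate, 26 mm diameter, 30 mm high; origin at the centre of its underside. Bystander.
- wrench: Loose wrench lying on the bench in front of the stand; origin under its middle, lying along its x. Bystander.
- screwdriver: Loose screwdriver lying on the bench beyond the stand; origin under its middle, lying along its x. Bystander.
- spray_can: Loose spray can, 60 mm diameter, 190 mm high, standing on the bench to the right; origin at the centre of its underside. Bystander.
- oil_bottle: Loose amber squeeze bottle, 56 mm diameter, 130 mm high, standing on the bench to the right; origin at the centre of its underside. Bystander.

How it is judged:
By the outcome, as a careful person would: the job done as asked, in the order asked, and still so for the second after the job is handed in, with the robot touching nothing.
It also fails if it takes over 38 s, if anything falls off the work surface, if the arm or the gripper's body presses on something with over 40 N, if the wrist force passes 120 N, or if a joint passes its speed limit or range.

### The arm

A 7-joint arm with a two-finger parallel gripper is mounted at the origin on the work surface. World frame = base frame: x ahead of the robot, y to its left, z up, the work surface at z = 0. Lengths are in mm, angles in degrees, forces in N, time in s.
With the tool pointing down it reaches from about 425 to 950 mm from the base axis. Payload 4.7 kg.
Tool frame: the origin (TCP) lies midway between the tips of the shut fingers; the grasp point (between the pads) lies 19 mm behind it; z points along the fingers, y is the line along which they close (so a half turn about z gives the same grasp; the last joint's range is limited). The gripper opens to 87 mm and grips with 3 to 60 N. Pads are 19 mm wide; open, the fingers measure 117 mm over their backs; the gripper's body (75 mm by 190 mm) begins 51 mm behind the grasp point.
Start: joints at [-74.823, 26.849, -2.785, 87.806, 1.381, 65.374, -4.715], TCP at [195.433, 646.108, 222.573] pointing down, gripper open.
Joint ranges: [-148.3, 148.3], [-19.14, 114.17], [-79.39, 73.82], [5.75, 140.21], [-59.74, 239.74], [12.07, 113.84], [-152.46, 152.46]. Speed limits (degrees/s): [147.25, 147.25, 180, 180, 180, 180, 180].

### API

Orientations are given as a 3x3 rotation matrix whose columns are the frame's x, y, z axes.
In Python, from cell import sense, grab_frame, camera_model, ticket gives the robot as it stands.
- The arm moves only by the tool servo_tool, never from a script. Its argument "rows" is a list of rows, each a list of 5 numbers: the finger opening in mm, from 0 to 87, then the shift along the tool's x, y, z in mm, then the turn about the tool's z in rad. In form: [[hand, tx, ty, tz, turn], ...]. A call has exactly 10 rows; each row is the pose to reach, as a shift and turn from the pose commanded when the call began, along the tool's axes at that moment; what a row does not reach only later rows make up. A row lasts 1/10 s, in which the tool goes at most 50 mm and 8.59 degrees, less where a joint would pass 70% of its speed; a pose out of reach is approached as far as the arm can. A call with a gripper value outside its range is refused whole. The fingers move at their own pace and stop on an object; "grip_force" is the grip in N (left out, the last holds). Time passes only in rows, so rows that repeat a pose let the fingers close, or fill a call up. It gives the time, the measured TCP pose, the force, the opening and the grip force at its end, in the units of the state.
- sense(): the state, without advancing time (a new reading comes with each control period).
- grab_frame(name): name is "scene" or "top" or "wrist"; returns (picture, depth): 400x640x3 uint8, blue, green, red; 400x640 float32, mm along the optical axis (not along the pixel's ray), 0 where there is no reading.
- camera_model(name): a dict with "fx", "fy", "cx", "cy" (pixels), "camera_from_world" (4x4, takes a point from world to camera coordinates). Camera axes: x right, y down, z forward; pixel columns grow to the right and rows downward; lengths in mm; the calibration is good to about 2 mm. A picture is of the moment at which its call begins: read the wrist's pose just before it. camera_model takes no time and is no camera call; for the wrist camera it gives the pose at the moment of the call.
- ticket.close_job(): hands the job in; it is judged then, once.
The state is a dict: "clock": time; "joint_positions": joint angles; "joint_vel": joint speeds; "joint_torque": joint torques, N m; "tcp_pos": TCP position; "orientation": TCP orientation; "contact_force": force on the tool from outside, world axes, zero at the start; "moment": the same for the moment, N m; "grip_width": opening from 0.0 (shut) to 1.0 (fully open); "gripper_force": force on a finger pad.
Only numpy, scipy, OpenCV 4.12 (cv2) and the standard library are available. Lean on these libraries where they do the work, as an engineer would, in place of code of your own. Each camera call takes 0.05 s, during which the arm holds its last target. There are 200 camera calls.

## Working session

There is one attempt and no reset: what is moved stays moved. The work goes in short steps, Python scripts to look and compute and a tool call to move; the robot and the scene stay as the last step left them, time stands still between calls to the robot, and variables do not carry over. Pictures are saved under pics/ and viewed, at most 10 in all, crops included, and the job is handed in when it is done.

Besides the shell and the picture viewer there is one more tool, called after "Request:" as name(argument=value, ...), one argument or row to a line, values as JSON. servo_tool: Moves the arm, as the interface text tells. Its arguments: {"type":"object","properties":{"rows":{"type":"array"},"grip_force":{"type":"number"}},"required":["rows"]}

```bash
mkdir -p pics; cat > h.py <<'E'
import numpy as np, cv2
from cell import sense, grab_frame, camera_model, ticket
def snap(n,f):
    m=camera_model(n); p,d=grab_frame(n); cv2.imwrite('pics/'+f+'.png',p); np.savez('pics/'+f+'.npz',p=p,d=d,T=m['camera_from_world'],k=[m['fx'],m['fy'],m['cx'],m['cy']])
def load(f):
    z=np.load('pics/'+f+'.npz'); return z['p'],z['d'],z['T'],z['k']
def ray(f,u,v,h):
    _,_,T,k=load(f); R,t=T[:3,:3],T[:3,3]; c=-R.T@t
    r=R.T@np.array([(u-k[2])/k[0],(v-k[3])/k[1],1]); return c+r*(h-c[2])/r[2]
def cloud(f):
    p,d,T,k=load(f); v,u=np.indices(d.shape); P=np.stack([(u-k[2])/k[0]*d,(v-k[3])/k[1]*d,d],-1)
    return (P-T[:3,3])@T[:3,:3]
E
python3 - <<'E'
from h import *
snap('top','top1'); snap('scene','sc1')
s=sense(); print(s['clock'],s['tcp_pos'],s['orientation'],s['contact_force'],s['grip_width'])
E
```

```text
0.1 [195.30108985 645.57312299 221.62545787] [[-9.57149111e-01  2.89595135e-01 -4.86114937e-04]
 [ 2.89595543e-01  9.57147674e-01 -1.65884131e-03]
 [-1.51085931e-05 -1.72853521e-03 -9.99998506e-01]] [ 0.50769079  0.47696525 -0.21302775] 1.0012006409994738
```

View pics/top1.png

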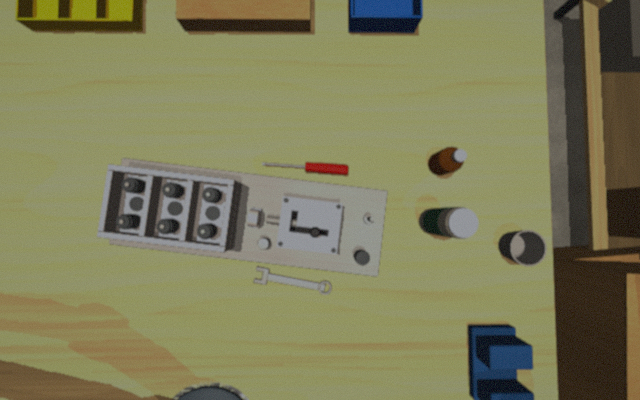

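View pics/sc1.png

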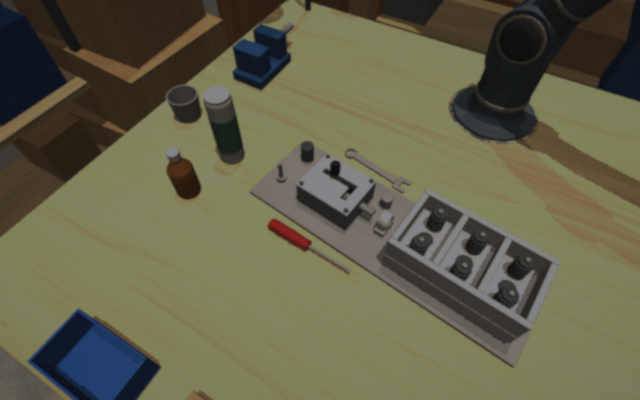

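The top view shows the stand with its gate plate at about (310,224). The knob is near (316,232), the slot's long leg runs left to the corner near (293,229), and the short leg goes up to (293,212). The scene view agrees.

```bash
python3 - <<'E'
from h import *
for f in ['top1','sc1']:
    p,d,T,k=load(f); P=cloud(f)
    c=ray('top1',310,224,70)[:2]; print(f,c)
    near=(np.linalg.norm(P[...,:2]-c,axis=-1)<95)&(d>0)
    g=p.max(-1)
    pl=near&(P[...,2]>62)&(P[...,2]<78)&(g>110)
    m=cv2.morphologyEx(pl.astype(np.uint8),cv2.MORPH_CLOSE,np.ones((15,15)))
    if f=='top1':
        uv=np.argwhere(m)[:,::-1]; X=np.array([ray(f,u,v,70)[:2] for u,v in uv]).astype(np.float32)
    else: X=P[pl][:,:2].astype(np.float32)
    print('plate',cv2.minAreaRect(X), len(X),np.median(P[pl][:,2]))
    kn=near&(P[...,2]>100)&(P[...,2]<120)
    Q=P[kn]; print('knob',len(Q),np.median(Q,0) if len(Q) else'',Q.min(0),Q.max(0))
    # base plate
    b=(P[...,2]>4)&(P[...,2]<16)&near
p,d,T,k=load('top1')
cv2.imwrite('pics/c1.png',cv2.resize(p[180:280,230:400],None,fx=4.5,fy=4.5,interpolation=cv2.INTER_CUBIC))
E
```

```text
top1 [ 474.59122681 -229.61744575]
plate ((472.507568359375, -227.80548095703125), (130.081298828125, 109.98075103759766), 82.7567138671875) 3129 70.69585045912156
knob 88 [ 459.46224579 -240.0901584   112.19049086] [ 449.10240476 -248.2811724   104.43518017] [ 469.45166246 -229.94250444  115.69867361]
sc1 [ 474.59122681 -229.61744575]
plate ((471.2254638671875, -229.486328125), (129.00982666015625, 110.39519500732422), 82.88456726074219) 1941 71.10752011616793
knob 92 [ 462.84149189 -239.2030039   110.93866756] [ 450.7804985  -250.63384242  100.48252976] [ 470.34851113 -229.67785393  115.59465136]
```

View pics/c1.png

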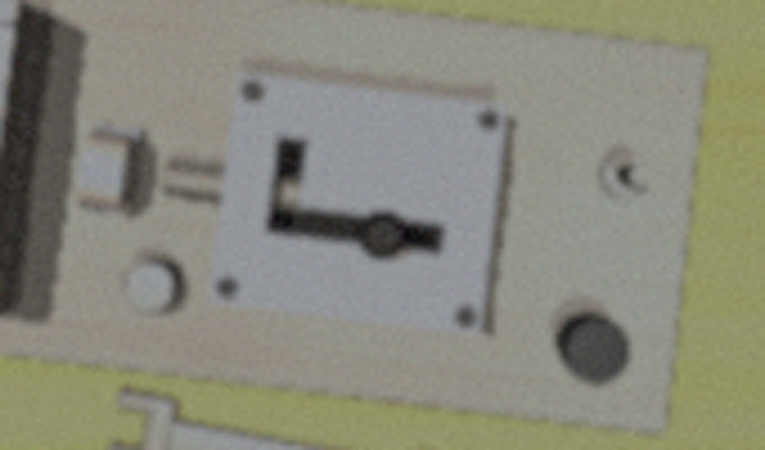

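The crop shows the knob at about (315,232) full-image, the slot's corner near (292.5,229.5), the short-leg end near (294.5,213) and the long-leg end near (327,233). The spring, bolt and socket stand clear on the base plate.

```bash
python3 - <<'E'
from h import *
a=np.deg2rad(-7.2); Y=np.array([-np.sin(a),np.cos(a)]); X=np.array([np.cos(a),np.sin(a)])
C=np.array([472,-228.5])
for n,(u,v),h in [('knob',(382,236),112),('longEnd(wall)',(440,239),70),('cornerOuter',(270,221),70),('shortEnd(wall)',(292,139),70)]:
    w=ray('top1',230+(u+.5)/4.5-.5,180+(v+.5)/4.5-.5,h)[:2]; print(n,w.round(1),'stand',((w-C)@X).round(1),((w-C)@Y).round(1))
s=sense(); R=np.array(s['orientation']); print(R[:2,:2])
E
```

```text
knob [ 459.3 -239.1] stand -11.3 -12.1
longEnd(wall) [ 455.8 -266.8] stand -11.2 -40.1
cornerOuter [ 464.6 -186. ] stand -12.6 41.3
shortEnd(wall) [ 503.6 -196.4] stand 27.3 35.8
[[-0.95714911  0.28959514]
 [ 0.28959554  0.95714767]]
```

Request:
servo_tool(
  rows=[
    [0,-20,-15,0,0.03],
    [0,-60,-45,0,0.1],
    [0,-105,-80,0,0.18],
    [0,-150,-115,0,0.27],
    [0,-195,-150,0,0.36],
    [0,-240,-184,0,0.45],
    [0,-285,-218,0,0.54],
    [0,-325,-249,0,0.62],
    [0,-360,-276,0,0.68],
    [0,-387,-296,0,0.7],
  ],
  grip_force=5,
)

```text
clock: 1.1
tcp_pos: [473.5, 258.7, 222.4]
orientation: [[-0.544, 0.839, -0.0], [0.839, 0.544, 0.0], [0.0, -0.0, -1.0]]
contact_force: [0.3, 0.2, -0.7]
grip_width: 0.171
gripper_force: 0.0
```

```bash
cat > st.py <<'E'
from h import *
import sys
s=sense(); R=np.array(s['orientation']); t=np.array(s['tcp_pos'])
print('clk',s['clock'],'tcp',t.round(1),'yawY',np.degrees(np.arctan2(R[1,1],R[0,1])).round(2),'F',np.round(s['contact_force'],1),'w',round(s['grip_width'],3),'j',np.round(s['joint_positions']))
a=np.deg2rad(-7.2); S=np.array([[np.cos(a),-np.sin(a)],[np.sin(a),np.cos(a)]]); C=np.array([472,-228.5])
print('stand xy',((t[:2]-C)@S).round(1))
if len(sys.argv)>1:  # target stand x,y,z
    g=np.r_[C+S@np.array([float(sys.argv[1]),float(sys.argv[2])]),float(sys.argv[3])]
    print('target',g.round(1),'tool shift',(R.T@(g-t)).round(1),'turn',np.radians(7.2+np.degrees(np.arctan2(R[1,1],R[0,1]))).round(3))
E
python3 st.py -12 -48 200
```

```text
clk 1.1 tcp [473.5 258.7 222.4] yawY 32.99 F [ 0.3  0.2 -0.7] w 0.171 j [-45.  14.  15. 107.  -4.  59.   4.]
stand xy [-59.6 483.6]
target [ 454.1 -274.6  200. ] tool shift [-436.8 -306.7   22.4] turn 0.701
```

Request:
servo_tool(
  rows=[
    [0,-20,-14,0,0.03],
    [0,-60,-42,0,0.1],
    [0,-100,-70,0,0.18],
    [0,-140,-98,0,0.26],
    [0,-180,-126,0,0.34],
    [0,-220,-154,0,0.42],
    [0,-260,-182,0,0.5],
    [0,-300,-210,0,0.58],
    [0,-340,-238,0,0.65],
    [0,-370,-260,0,0.7],
  ],
)

```text
clock: 2.1
tcp_pos: [455.9, -193.7, 222.6]
orientation: [[0.127, 0.992, 0.0], [0.992, -0.127, 0.0], [0.0, 0.0, -1.0]]
contact_force: [0.4, -0.2, 0.8]
grip_width: 0.008
gripper_force: 0.0
```

```bash
python3 st.py -12 -48 180
```

```text
clk 2.1 tcp [ 455.9 -193.7  222.6] yawY -7.29 F [ 0.4 -0.2  0.8] w 0.008 j [-14.  11.  38. 113.  -8.  58.  20.]
stand xy [-20.3  32.5]
target [ 454.1 -274.6  180. ] tool shift [-80.5   8.5  42.6] turn -0.002
```

Request:
servo_tool(
  rows=[
    [0,-10,1,0,0],
    [0,-30,3,0,0],
    [0,-50,5,10,0],
    [0,-65,7,20,0],
    [0,-74,8,32,0],
    [0,-76,8,40,0],
    [0,-76,8,42,0],
    [0,-76,8,42,0],
    [0,-76,8,42,0],
    [0,-76,8,42,0],
  ],
)

```text
clock: 3.1
tcp_pos: [456.0, -267.2, 181.0]
orientation: [[0.122, 0.993, 0.001], [0.993, -0.122, 0.0], [0.0, 0.001, -1.0]]
contact_force: [-0.2, -0.5, 0.3]
grip_width: 0.007
gripper_force: 0.0
```

```bash
python3 st.py -12 -48 90; python3 -c "
from h import *
snap('wrist','w1')"
```

```text
clk 3.1 tcp [ 456.  -267.2  181. ] yawY -6.99 F [-0.2 -0.5  0.3] w 0.007 j [ -5.  18.  38. 112. -14.  54.  33.]
stand xy [-11.1 -40.5]
target [ 454.1 -274.6   90. ] tool shift [-7.6 -1.1 91. ] turn 0.004
```

View pics/w1.png

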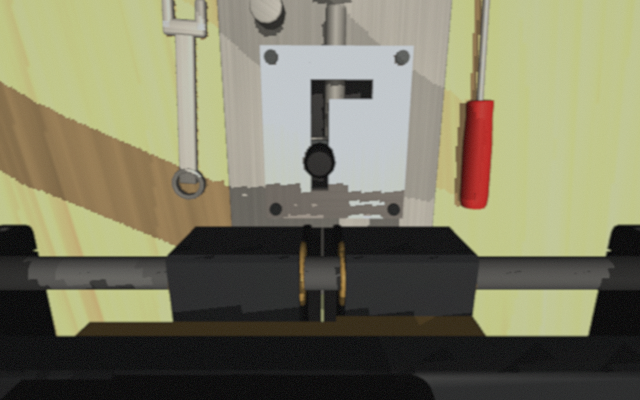

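The wrist view shows the knob at (319,160) with the slot running up to the corner near (320,89) and the short leg going right to (372,89). The shut fingers are at the bottom near (322,270).

```bash
python3 - <<'E'
from h import *
a=np.deg2rad(-7.2); S=np.array([[np.cos(a),-np.sin(a)],[np.sin(a),np.cos(a)]]); C=np.array([472,-228.5])
for n,u,v,h in [('knob',319,160,112),('slotL',311.5,110,70),('slotR',328,110,70),('endwall',320,80.5,70),('shortend',372,89,70),('outer',320,190,70)]+[('plate',x,y,70) for x,y in [(261,46),(413,46)]]:
    w=ray('w1',u,v,h)[:2]; print(n,w.round(1),((w-C)@S).round(1))
P=cloud('w1')
for u,v in [(230,240),(230,290),(322,232),(312,270),(335,270),(312,240),(322,310)]: 
    q=P[v,u]; print(u,v,((q[:2]-C)@S).round(1),q[2].round(1))
q=P[(P[...,2]>108)&(P[...,2]<116)]; print(len(q),(q.mean(0)[:2]-C)@S)
E
```

```text
knob [ 458.3 -236.6] [-12.6  -9.8]
slotL [ 456.3 -205.7] [-18.5  20.7]
slotR [ 468.5 -207.2] [-6.2 20.7]
endwall [ 465.1 -185.6] [-12.2  41.7]
shortend [ 502.3 -196.2] [26.  35.8]
outer [ 454.9 -267.5] [-12.  -40.8]
plate [ 426.3 -157.2] [-54.3  65. ]
plate [ 533.8 -170.4] [54.1 65.4]
230 240 [-32.3  -2.6] 265.1
230 290 [-30.5 -10.3] 274.2
322 232 [-10.2 -99.8] 8.9
312 270 [-13.1  -9.1] 267.3
335 270 [-7.8 -9.4] 266.7
312 240 [-15.  -30.6] 197.1
322 310 [  -9.9 -193.4] 0.4
743 [-12.84369426 -11.53976589]
```

Request:
servo_tool(
  rows=[
    [0,-4,-1,3,0],
    [0,-7,-1,12,0],
    [0,-7,-1,26,0],
    [0,-7,-1,42,0],
    [0,-7,-1,58,0],
    [0,-7,-1,72,0],
    [0,-7,-1,83,0],
    [0,-7,-1,89,0],
    [0,-7,-1,91,0],
    [0,-7,-1,91,0],
  ],
)

```text
clock: 4.15
tcp_pos: [453.7, -274.7, 89.5]
orientation: [[0.123, 0.992, 0.0], [0.992, -0.123, -0.0], [-0.0, 0.0, -1.0]]
contact_force: [-0.0, -1.4, 0.1]
grip_width: 0.006
gripper_force: 0.0
```

```bash
python3 st.py -12.5 14 90
```

```text
clk 4.15 tcp [ 453.7 -274.7   89.5] yawY -7.05 F [-0.  -1.4  0.1] w 0.006 j [  0.  26.  34. 116. -20.  44.  40.]
stand xy [-12.4 -48.1]
target [ 461.4 -213.    90. ] tool shift [62.1  0.  -0.5] turn 0.003
```

Request:
servo_tool(
  rows=[
    [0,5,0,0,0],
    [0,10,0,0,0],
    [0,14,0,0,0],
    [0,19,0,0,0],
    [0,25,0,0,0],
    [0,31,0,0,0],
    [0,37,0,0,0],
    [0,43,0,0,0],
    [0,49,0,0,0],
    [0,54,0,0,0],
  ],
)

```text
clock: 5.15
tcp_pos: [460.4, -220.4, 89.6]
orientation: [[0.122, 0.992, 0.0], [0.992, -0.122, 0.0], [0.0, 0.0, -1.0]]
contact_force: [0.1, -2.9, 1.5]
grip_width: 0.004
gripper_force: 1.2
```

Request:
servo_tool(
  rows=[
    [0,1,0,0,0],
    [0,2,0,0,0],
    [0,3,0,0,0],
    [0,4,0,0,0],
    [0,5,0,0,0],
    [0,6,0,0,0],
    [0,6.5,0,0,0],
    [0,7,0,0,0],
    [0,7,0,0,0],
    [0,7,0,0,0],
  ],
)

```text
clock: 6.15
tcp_pos: [461.1, -213.9, 89.5]
orientation: [[0.123, 0.992, -0.0], [0.992, -0.123, 0.0], [0.0, -0.0, -1.0]]
contact_force: [-0.7, -2.1, 0.9]
grip_width: 0.007
gripper_force: 1.0
```

```bash
python3 st.py -12.5 14 90;python3 -c "
from h import *
snap('wrist','w2')"
```

```text
clk 6.15 tcp [ 461.1 -213.9   89.5] yawY -7.05 F [-0.7 -2.1  0.9] w 0.007 j [ -7.  24.  34. 119. -20.  43.  33.]
stand xy [-12.7  13.1]
target [ 461.4 -213.    90. ] tool shift [ 0.9  0.2 -0.5] turn 0.003
```

View pics/w2.png

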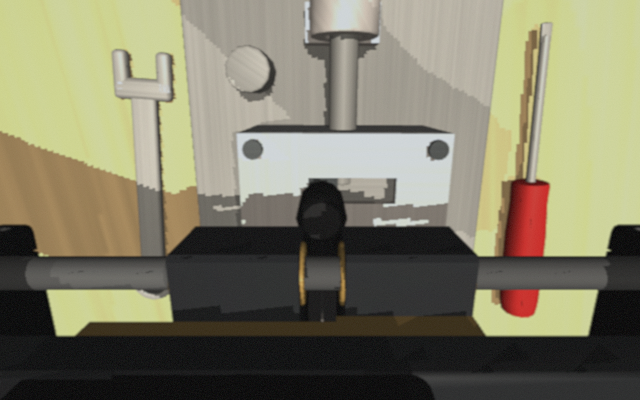

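The knob (about (322,200)) is just at the corner, still moving with about 2 N. I'll nudge it on to the end wall.

Request:
servo_tool(
  rows=[
    [0,0.4,0,0,0],
    [0,0.8,0,0,0],
    [0,1.2,0,0,0],
    [0,1.5,0,0,0],
    [0,1.8,0,0,0],
    [0,2,0,0,0],
    [0,2,0,0,0],
    [0,2,0,0,0],
    [0,2,0,0,0],
    [0,2,0,0,0],
  ],
)

```text
clock: 7.2
tcp_pos: [461.4, -212.0, 89.5]
orientation: [[0.123, 0.992, -0.0], [0.992, -0.123, 0.0], [0.0, -0.0, -1.0]]
contact_force: [-0.2, -2.6, 0.5]
grip_width: 0.009
gripper_force: 1.0
```

Request:
servo_tool(
  rows=[
    [0,0.3,0,0,0],
    [0,0.6,0,0,0],
    [0,0.9,0,0,0],
    [0,1.2,0,0,0],
    [0,1.2,0,0,0],
    [0,1.2,0,0,0],
    [0,1.2,0,0,0],
    [0,1.2,0,0,0],
    [0,1.2,0,0,0],
    [0,1.2,0,0,0],
  ],
)

```text
clock: 8.2
tcp_pos: [461.5, -210.8, 89.5]
orientation: [[0.123, 0.992, 0.0], [0.992, -0.123, 0.0], [0.0, -0.0, -1.0]]
contact_force: [-0.4, -2.2, 0.6]
grip_width: 0.006
gripper_force: 1.0
```

Request:
servo_tool(
  rows=[
    [0,0.3,0,0,0],
    [0,0.6,0,0,0],
    [0,0.9,0,0,0],
    [0,1.2,0,0,0],
    [0,1.2,0,0,0],
    [0,1.2,0,0,0],
    [0,1.2,0,0,0],
    [0,1.2,0,0,0],
    [0,1.2,0,0,0],
    [0,1.2,0,0,0],
  ],
)

```text
clock: 9.2
tcp_pos: [461.6, -209.7, 89.5]
orientation: [[0.123, 0.992, 0.0], [0.992, -0.123, -0.0], [-0.0, 0.0, -1.0]]
contact_force: [-0.1, -2.0, 0.4]
grip_width: 0.006
gripper_force: 1.4
```

Request:
servo_tool(
  rows=[
    [0,0.3,0,0,0],
    [0,0.6,0,0,0],
    [0,0.9,0,0,0],
    [0,1.2,0,0,0],
    [0,1.2,0,0,0],
    [0,1.2,0,0,0],
    [0,1.2,0,0,0],
    [0,1.2,0,0,0],
    [0,1.2,0,0,0],
    [0,1.2,0,0,0],
  ],
)

```text
clock: 10.2
tcp_pos: [461.7, -209.5, 89.6]
orientation: [[0.123, 0.992, 0.0], [0.992, -0.123, -0.002], [-0.001, 0.0, -1.0]]
contact_force: [-1.3, -5.5, -0.3]
grip_width: 0.007
gripper_force: 2.6
```

The force rose to 5.5 N, so the knob is at the slot's end wall by the corner. Now I'll back off and go round to the −x side.

Request:
servo_tool(
  rows=[
    [0,-6,0,0,0],
    [0,-16,0,0,0],
    [0,-22,0,0,0],
    [0,-22,-10,0,0],
    [0,-22,-25,0,0],
    [0,-22,-38,0,0],
    [0,-22,-43,0,0],
    [0,-15,-43,0,0],
    [0,0,-43,0,0],
    [0,10,-43,0,0],
  ],
)

```text
clock: 11.2
tcp_pos: [421.1, -191.9, 89.6]
orientation: [[0.121, 0.993, 0.001], [0.993, -0.121, 0.0], [0.001, 0.0, -1.0]]
contact_force: [0.2, 0.2, 0.8]
grip_width: 0.006
gripper_force: 0.0
```

Request:
servo_tool(
  rows=[
    [0,5,0,0,0],
    [0,9,0,0,0],
    [0,9,0,0,0],
    [0,9,0,0,0],
    [0,9,0,0,0],
    [0,9,0,0,0],
    [0,9,0,0,0],
    [0,9,0,0,0],
    [0,9,0,0,0],
    [0,9,0,0,0],
  ],
)

```text
clock: 12.2
tcp_pos: [421.4, -184.3, 89.5]
orientation: [[0.123, 0.992, 0.0], [0.992, -0.123, 0.0], [0.0, 0.0, -1.0]]
contact_force: [0.1, -0.4, 0.3]
grip_width: 0.007
gripper_force: 0.0
```

```bash
python3 st.py -8 37.5 89.5;python3 - <<'E'
from h import *
snap('wrist','w3'); snap('top','t3')
cv2.imwrite('pics/t3c.png',cv2.resize(load('t3')[0][180:280,230:400],None,fx=4.5,fy=4.5,interpolation=cv2.INTER_CUBIC))
E
```

```text
clk 12.2 tcp [ 421.4 -184.3   89.5] yawY -7.05 F [ 0.1 -0.4  0.3] w 0.007 j [-11.  20.  35. 125. -18.  40.  30.]
stand xy [-55.7  37.5]
target [ 468.8 -190.3   89.5] tool shift [-0.1 47.7  0. ] turn 0.003
```

View pics/w3.png

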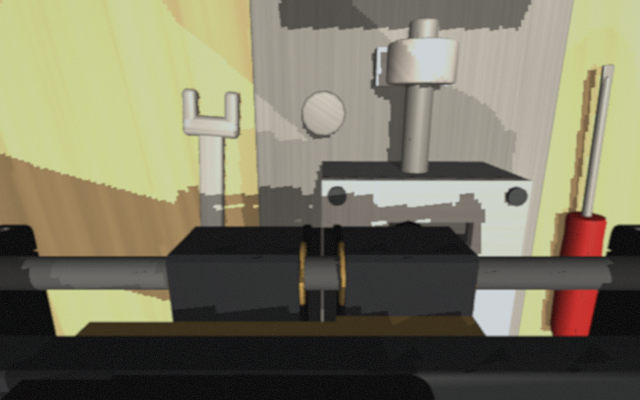

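The knob's top edge shows at about (408,225), level with the fingers and to their right, so the path in +x is clear.

Request:
servo_tool(
  rows=[
    [0,0,4,0,0],
    [0,0,9,0,0],
    [0,0,13,0,0],
    [0,0,17,0,0],
    [0,0,21,0,0],
    [0,0,25,0,0],
    [0,0,29,0,0],
    [0,0,33,0,0],
    [0,0,37,0,0],
    [0,0,41,0,0],
  ],
)

```text
clock: 13.3
tcp_pos: [462.0, -189.3, 89.3]
orientation: [[0.123, 0.992, -0.001], [0.992, -0.123, 0.0], [0.0, -0.001, -1.0]]
contact_force: [-3.7, 0.1, 0.9]
grip_width: 0.001
gripper_force: 1.5
```

Request:
servo_tool(
  rows=[
    [0,0,1,0,0],
    [0,0,2,0,0],
    [0,0,3,0,0],
    [0,0,4,0,0],
    [0,0,5,0,0],
    [0,0,6,0,0],
    [0,0,6.5,0,0],
    [0,0,7,0,0],
    [0,0,7,0,0],
    [0,0,7,0,0],
  ],
)

```text
clock: 14.3
tcp_pos: [469.1, -190.2, 89.5]
orientation: [[0.123, 0.992, 0.0], [0.992, -0.123, 0.0], [0.0, 0.0, -1.0]]
contact_force: [-2.2, 0.6, -2.1]
grip_width: 0.009
gripper_force: 1.2
```

```bash
python3 st.py -4.5 37.5 89.5
```

```text
clk 14.3 tcp [ 469.1 -190.2   89.5] yawY -7.05 F [-2.2  0.6 -2.1] w 0.009 j [-10.  24.  34. 119. -19.  42.  30.]
stand xy [-7.7 37.6]
target [ 472.2 -190.7   89.5] tool shift [-0.1  3.2 -0. ] turn 0.003
```

Request:
servo_tool(
  rows=[
    [0,0,0.5,0,0],
    [0,0,1,0,0],
    [0,0,1.5,0,0],
    [0,0,2,0,0],
    [0,0,2.5,0,0],
    [0,0,2.8,0,0],
    [0,0,3,0,0],
    [0,0,3,0,0],
    [0,0,3,0,0],
    [0,0,3,0,0],
  ],
)

```text
clock: 15.3
tcp_pos: [472.1, -190.6, 89.5]
orientation: [[0.123, 0.992, 0.0], [0.992, -0.123, 0.0], [0.0, 0.0, -1.0]]
contact_force: [-2.1, 0.6, -1.2]
grip_width: 0.003
gripper_force: 1.2
```

Request:
servo_tool(
  rows=[
    [0,0,0.3,0,0],
    [0,0,0.6,0,0],
    [0,0,0.9,0,0],
    [0,0,1.2,0,0],
    [0,0,1.2,0,0],
    [0,0,1.2,0,0],
    [0,0,1.2,0,0],
    [0,0,1.2,0,0],
    [0,0,1.2,0,0],
    [0,0,1.2,0,0],
  ],
)

```text
clock: 16.3
tcp_pos: [473.3, -190.7, 89.5]
orientation: [[0.123, 0.992, 0.0], [0.992, -0.123, 0.0], [0.0, 0.0, -1.0]]
contact_force: [-2.4, -0.1, -2.8]
grip_width: 0.002
gripper_force: 1.2
```

Request:
servo_tool(
  rows=[
    [0,0,0.3,0,0],
    [0,0,0.6,0,0],
    [0,0,0.9,0,0],
    [0,0,1.2,0,0],
    [0,0,1.2,0,0],
    [0,0,1.2,0,0],
    [0,0,1.2,0,0],
    [0,0,1.2,0,0],
    [0,0,1.2,0,0],
    [0,0,1.2,0,0],
  ],
)

```text
clock: 17.3
tcp_pos: [474.5, -190.9, 89.5]
orientation: [[0.123, 0.992, 0.0], [0.992, -0.123, 0.0], [0.0, 0.0, -1.0]]
contact_force: [-2.4, -0.4, -1.1]
grip_width: 0.007
gripper_force: 1.1
```

Request:
servo_tool(
  rows=[
    [0,0,0.3,0,0],
    [0,0,0.6,0,0],
    [0,0,0.9,0,0],
    [0,0,1.2,0,0],
    [0,0,1.2,0,0],
    [0,0,1.2,0,0],
    [0,0,1.2,0,0],
    [0,0,1.2,0,0],
    [0,0,1.2,0,0],
    [0,0,1.2,0,0],
  ],
)

```text
clock: 18.3
tcp_pos: [475.7, -191.0, 89.5]
orientation: [[0.123, 0.992, 0.0], [0.992, -0.123, 0.0], [0.0, 0.0, -1.0]]
contact_force: [-3.0, -0.3, -2.5]
grip_width: 0.005
gripper_force: 1.2
```

Request:
servo_tool(
  rows=[
    [0,0,0.3,0,0],
    [0,0,0.6,0,0],
    [0,0,0.9,0,0],
    [0,0,1.2,0,0],
    [0,0,1.5,0,0],
    [0,0,1.5,0,0],
    [0,0,1.5,0,0],
    [0,0,1.5,0,0],
    [0,0,1.5,0,0],
    [0,0,1.5,0,0],
  ],
)

```text
clock: 19.3
tcp_pos: [477.2, -191.2, 89.5]
orientation: [[0.123, 0.992, 0.0], [0.992, -0.123, -0.0], [0.0, 0.0, -1.0]]
contact_force: [-2.4, -0.4, -1.9]
grip_width: 0.008
gripper_force: 1.2
```

```bash
python3 st.py; python3 - <<'E'
from h import *
snap('top','t4'); snap('wrist','w4')
a=cv2.resize(load('t4')[0][185:265,250:390],(800,457),interpolation=cv2.INTER_CUBIC)
cv2.imwrite('pics/t4c.png',a)
E
```

```text
clk 19.3 tcp [ 477.2 -191.2   89.5] yawY -7.05 F [-2.4 -0.4 -1.9] w 0.008 j [-10.  24.  34. 118. -20.  43.  30.]
stand xy [ 0.5 37.6]
```

View pics/w4.png

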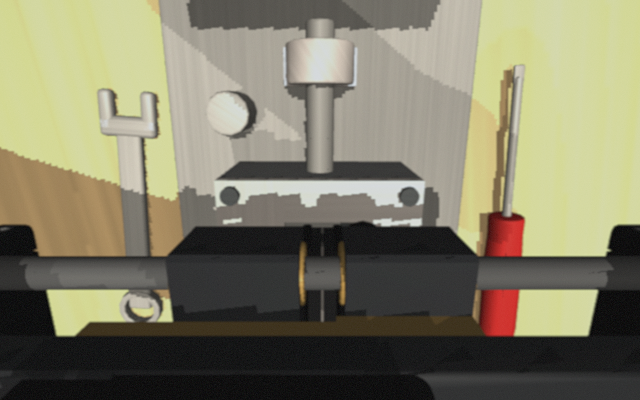

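The knob's top edge at about (363,223) lies roughly 20 mm to the right of the tool, so the knob is near x = 20 on the stand and nearly home. I'll keep nudging to the wall.

Request:
servo_tool(
  rows=[
    [0,0,0.3,0,0],
    [0,0,0.6,0,0],
    [0,0,0.9,0,0],
    [0,0,1.2,0,0],
    [0,0,1.5,0,0],
    [0,0,1.5,0,0],
    [0,0,1.5,0,0],
    [0,0,1.5,0,0],
    [0,0,1.5,0,0],
    [0,0,1.5,0,0],
  ],
)

```text
clock: 20.4
tcp_pos: [477.8, -191.3, 89.4]
orientation: [[0.123, 0.992, -0.001], [0.992, -0.123, 0.001], [0.0, -0.002, -1.0]]
contact_force: [-5.6, 0.0, 0.6]
grip_width: 0.014
gripper_force: 2.5
```

Request:
servo_tool(
  rows=[
    [0,0,0.3,0,0],
    [0,0,0.6,0,0],
    [0,0,0.9,0,0],
    [0,0,1.2,0,0],
    [0,0,1.5,0,0],
    [0,0,1.5,0,0],
    [0,0,1.5,0,0],
    [0,0,1.5,0,0],
    [0,0,1.5,0,0],
    [0,0,1.5,0,0],
  ],
)

```text
clock: 21.4
tcp_pos: [478.0, -191.3, 89.4]
orientation: [[0.123, 0.992, -0.004], [0.992, -0.123, 0.002], [0.001, -0.004, -1.0]]
contact_force: [-8.4, 0.5, 3.7]
grip_width: 0.006
gripper_force: 4.1
```

The wall is reached: force rises and motion has stopped. I'll back off, lift and check.

Request:
servo_tool(
  rows=[
    [0,0,-4,0,0],
    [0,0,-12,0,0],
    [0,0,-20,0,0],
    [0,0,-26,-8,0],
    [0,0,-30,-22,0],
    [0,-10,-30,-40,0],
    [0,-30,-30,-60,0],
    [0,-60,-30,-80,0],
    [0,-95,-30,-95,0],
    [0,-130,-30,-105,0],
  ],
)

```text
clock: 22.4
tcp_pos: [435.1, -318.5, 197.5]
orientation: [[0.122, 0.993, 0.004], [0.993, -0.122, -0.001], [-0.001, 0.004, -1.0]]
contact_force: [0.4, -0.1, 0.0]
grip_width: 0.006
gripper_force: 0.0
```

Request:
servo_tool(
  rows=[
    [0,-10,0,0,0],
    [0,-15,0,0,0],
    [0,-15,0,0,0],
    [0,-15,0,0,0],
    [0,-15,0,0,0],
    [0,-15,0,0,0],
    [0,-15,0,0,0],
    [0,-15,0,0,0],
    [0,-15,0,0,0],
    [0,-15,0,0,0],
  ],
)

```text
clock: 23.4
tcp_pos: [432.5, -331.8, 194.5]
orientation: [[0.123, 0.992, -0.0], [0.992, -0.123, 0.0], [0.0, -0.0, -1.0]]
contact_force: [-0.2, 0.7, 0.0]
grip_width: 0.002
gripper_force: 0.0
```

```bash
python3 st.py; python3 - <<'E'
from h import *
snap('wrist','w5')
a=np.deg2rad(-7.2); S=np.array([[np.cos(a),-np.sin(a)],[np.sin(a),np.cos(a)]]); C=np.array([472,-228.5])
P=cloud('w5'); q=P[(P[...,2]>108)&(P[...,2]<116)]; q=(q[:,:2]-C)@S; q=q[(abs(q)<60).all(1)]; print(len(q),q.mean(0))
E
```

```text
clk 23.4 tcp [ 432.5 -331.8  194.5] yawY -7.05 F [-0.2  0.7  0. ] w 0.002 j [  1.  19.  40. 109. -15.  57.  41.]
stand xy [ -26.2 -107.5]
0 [nan nan]<stdin>:4: RuntimeWarning: Mean of empty slice.
  ret = um.true_divide(
```

View pics/w5.png

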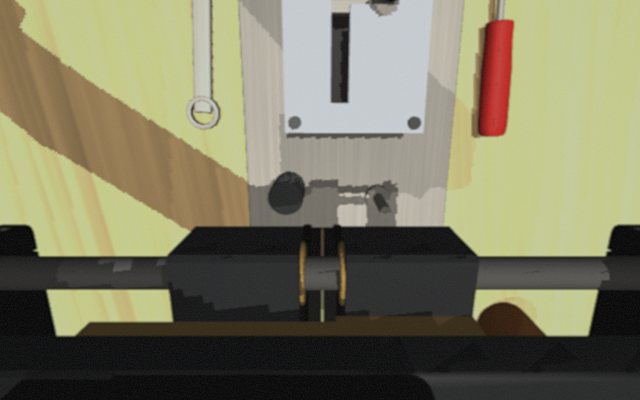

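Knob is just above the frame, with the slot's long leg empty, and spring and bolt still standing at (287,192) and (382,195). I'll check the knob with the top camera.

```bash
python3 - <<'E'
from h import *
a=np.deg2rad(-7.2); S=np.array([[np.cos(a),-np.sin(a)],[np.sin(a),np.cos(a)]]); C=np.array([472,-228.5])
for n in ['top','scene']:
    snap(n,n+'6'); P=cloud(n+'6'); q=P[(P[...,2]>104)&(P[...,2]<116)]; q=(q[:,:2]-C)@S; q=q[(abs(q)<55).all(1)]; print(n,len(q),np.median(q,0) if len(q) else '')
E
```

```text
top 88 [22.56007655 37.26841154]
scene 89 [25.86733932 38.02305128]
```

The top camera has the knob 33.5 mm further along +x than at the start, matching the 34 mm stop.

```bash
python3 -c "
from h import *
print(ticket.close_job())"
```

```text
the job is handed in; nothing more can be done
None
```

The knob was pushed along the long leg to the corner, then down the short leg until it stopped at the end wall; the top camera measured about 33.5 mm of sideways travel. The job was handed in at about 23.5 s with the arm clear of everything.

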